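# Aim the filling spout and set its gland cap

## Robot

A 6-joint arm with a two-finger parallel gripper is mounted at the origin on the work surface. World frame = base frame: x ahead of the robot, y to its left, z up, the work surface at z = 0. Lengths are in mm, angles in degrees, forces in N, time in s.
With the tool pointing down it reaches from about 350 to 850 mm from the base axis. Payload 8.1 kg.
Tool frame: the origin (TCP) lies on the centre line of the jaws, within the pads' length; the fingertips stand 11 mm ahead of it and the grasp point (between the pads) lies 8 mm behind it; z points along the fingers, y is the direction in which the jaws open and shut (so a half turn about z gives the same grasp; the last joint's range is limited). The gripper opens to 85 mm and grips with 20 to 120 N. Pads are 22 mm wide; open, the fingers measure 114 mm over their backs; the gripper's body (76 mm by 85 mm) begins 54 mm behind the grasp point. The pads swing forward as they close: fully open they stand 13 mm farther back than shut.
Start: joints at [-4.893, 7.471, 85.268, -0, 87.261, -4.893], TCP at [600.004, 0.022, 242.292] pointing down, gripper open.
Joint ranges: [-169.43, 169.43], [-51.17, 129.36], [1.28, 143.12], [-76.62, 256.62], [0, 156.53], [-152.29, 152.29]. Speed limits (degrees/s): [136.94, 136.94, 159.86, 180, 180, 180].

## Interface

Orientations are given as [roll, pitch, yaw] about the fixed x, y, z axes, in that order (R = Rz(yaw) Ry(pitch) Rx(roll)).
In Python, from bench import telemetry, viewer, r gives the robot as it stands.
- The arm moves only by the shell command python3 -m inch 'ROWS' [FORCE]. ROWS is JSON, a list of rows, each a list of 3 entries, a list of its own where there are three numbers: the shift along the tool's x, y, z in cm, then the turn, a rotation vector about the tool's x, y, z in rad, then the opening, from 0 (shut) to 1 (fully open). A call has 1 to 20 rows; each row is the pose to reach, as a shift and turn from the pose commanded when the call began, along the tool's axes at that moment; what a row does not reach only later rows make up. A row lasts 1/10 s, in which the tool goes at most 50 mm and 8.59 degrees, less where a joint would pass 70% of its speed; a pose out of reach is approached as far as the arm can. A call with a gripper value outside its range is refused whole. The fingers move at their own pace and stop on an object; FORCE is the grip in N (left out, the last holds). Time passes only in rows, so rows that repeat a pose let the fingers close. It gives the time, the measured TCP pose, the force and the opening at its end, in the units of the state.
- telemetry.sense(): the state, without advancing time (a new reading comes with each control period).
- viewer.snapshot(name): name is "scene" or "side" or "wrist"; returns the picture (384x512x3 uint8, red, green, blue); there is no depth.
- viewer.camera_model(name): a dict with "fx", "fy", "cx", "cy" (pixels), "cam_to_world" (4x4, takes a point from camera to world coordinates); the wrist camera has in their place "mount" (4x4, takes a point from camera to tool coordinates, whose origin is the TCP and whose axes are the flange's). Camera axes: x right, y down, z forward; pixel columns grow to the right and rows downward; lengths in mm; the calibration is good to about 2 mm. A picture is of the moment at which its call begins: read the wrist's pose just before it. camera_model takes no time and is no camera call.
- r.hand_in(): hands the job in, once; it reports no verdict.
The state is a dict: "time": time; "joint_pos": joint angles; "qd": joint speeds; "joint_efforts": joint torques, N m; "tool_pos": TCP position; "tcp_rot": TCP orientation; "ft_force": force on the tool from outside, world axes, zero at the start; "wrist_torque": the same for the moment, N m; "finger_gap": finger opening in mm.
Only numpy, scipy, OpenCV 4.12 (cv2) and the standard library are available. Lean on these libraries where they do the work, as an engineer would, in place of code of your own. Each camera call takes 0.05 s, during which the arm holds its last target.

## Task

On the soap filling head, swing the spout round until it points straight at the raised mark rib on the base plate. Then, with the spout on the mark, screw the knurled cap on top down (clockwise seen from above) until it bottoms out and back it off a quarter turn so that the spout keeps its running clearance. Finish holding the cap centrally between the fingers at that setting, still gripped and not let go, with the spout still on the mark and the mould, soap plate and jug left where they are.

Things in the scene. Friction and masses are not known exactly. Their poses are not given: they have to be found in the camera images.
- filler: Fixed bench-top filling head. Origin on the underside of its base plate, on the vertical axis that column, spout and cap share; z up, its x axis runs from the column axis to the mark rib. Aluminium base plate 12 mm thick, from x = -60 to +165 mm, y = -60 to +60 mm; steel column of radius 30 mm (a 36 mm collar up to 18 mm height) up to 58 mm height.
- mark (a point): Top centre of the raised mark rib: a straight dark steel rib 40 mm long (along the filler's x), 7 mm wide and 7 mm high, on the plate's centre line, 143 mm out from the column axis, beyond the reach of the spout.
- spout (a joint): Swivel angle of the spout about the column axis, rad, 0 when it points straight at the mark rib, growing counter-clockwise seen from above. Free to swing from -1.9 to +1.9, with about 0.12 N m of friction; it stays where it is left.
- spout_grip (a point): Centre of the level spout tube, 85 mm out from the column axis and 71 mm above the bench; its x axis points outwards along the tube. The spout is a steel hub (radius 28 mm, 59 to 83 mm high) with a round tube 16 mm in diameter going straight out to 110 mm from the axis, where it bends down. Free space all round the tube.
- spout_tip (a point): Mouth of the spout: lower end of its down-bent part, 110 mm from the column axis, 43 mm above the bench.
- gland_cap: Round knurled aluminium cap, 48 mm in diameter and 40 mm high, on the threaded stem above the spout hub, already started on its thread. Origin at the centre of its underside, 90 mm above the bench when bottomed; z up. A dark raised line on its top runs from the centre outwards along the cap's x axis; it points towards the mark rib when the cap is bottomed out.
- cap_grip (a point): On the cap's axis, 24 mm above its underside (114 mm above the bench when bottomed): the height to grip it. Below the cap there are 7 mm to the spout hub.
- cap_turn (a joint): How far the cap is unscrewed, rad: 0 bottomed out against a hard stop, growing counter-clockwise seen from above; it rises 6 mm per turn. Starts less than half a turn off the stop. Turns against about 0.06 N m and stays where it is left.
- mould: Loose pink soap mould with eight cells, 160 x 220 x 30 mm, beside the filling head; to be left alone. Origin at the centre of its underside.
- soap_plate: Loose round wooden plate, 210 mm across, with four wrapped soap bars, 60 mm high in all; to be left alone. Origin at the centre of its underside.
- jug: Loose clear plastic jug, 96 mm across, 125 mm high, with a handle; to be left alone. Origin at the centre of its underside.

How it is judged:
By the outcome, as a careful person would: the job done as asked, in the order asked, and still so for the second after the job is handed in, while the arm keeps its last pose, push and grip.
It also fails if it takes over 64 s, if anything falls off the work surface, if the arm or the gripper's body presses on something with over 40 N, if the wrist force passes 120 N, or if a joint passes its speed limit or range.

## Working session

There is one attempt and no reset: what is moved stays moved. The work goes in short steps, Python scripts to look and compute and a shell command to move; the robot and the scene stay as the last step left them, time stands still between calls to the robot, and variables do not carry over. Pictures are saved under pics/ and viewed, and the job is handed in when it is done.

```bash
ls; mkdir -p pics; python3 - <<'E'
from bench import telemetry, viewer, r
import cv2
s=telemetry.sense(); print(s)
for n in ("scene","side","wrist"):
    im=viewer.snapshot(n); cv2.imwrite(f"pics/{n}0.png",im[:,:,::-1])
    print(n,viewer.camera_model(n))
E
```

```text
pics
{'time': 0.0, 'joint_pos': array([-4.89240656e+00,  7.51692517e+00,  8.53296346e+01,  9.21330627e-04,
        8.72600173e+01, -4.89304080e+00]), 'qd': array([-0.08435595, -0.02797932, -0.02069189, -0.00932645,  0.01445364,
        0.0607176 ]), 'joint_efforts': array([-1.90700346e-03, -5.69404185e+01, -5.00557995e+01, -2.19391650e-04,
        1.44415747e-02,  7.24149572e-05]), 'tool_pos': array([5.99476154e+02, 7.97235842e-02, 2.41222049e+02]), 'tcp_rot': array([-1.79893890e+02, -1.00074241e-02,  9.00005801e+01]), 'ft_force': array([-0.16638082,  0.10047306, -0.21628862]), 'wrist_torque': array([-0.00011345, -0.00589566, -0.00531435]), 'finger_gap': 85.19398066544315}
scene {'fx': 458.7671086515202, 'fy': 458.7671086515202, 'cx': 252.84263587264581, 'cy': 197.82869332306618, 'cam_to_world': array([[ 1.91999641e-01,  6.97735131e-01, -6.90146234e-01,
         1.40782882e+03],
       [ 9.81294454e-01, -1.46556468e-01,  1.24829466e-01,
        -1.72526889e+02],
       [-1.40474906e-02, -7.01203885e-01, -7.12822404e-01,
         9.76990037e+02],
       [ 0.00000000e+00,  0.00000000e+
[... 276 characters left out ...]
127e-01, -4.11408967e-01,  5.82005173e-01,
        -6.75614864e+02],
       [-7.70384856e-03, -8.12159008e-01, -5.83385290e-01,
         7.68995482e+02],
       [ 0.00000000e+00,  0.00000000e+00,  0.00000000e+00,
         1.00000000e+00]])}
wrist {'fx': 341.4093346423342, 'fy': 341.4093346423342, 'cx': 252.35116371734873, 'cy': 192.52142066281814, 'mount': array([[-6.28683514e-04, -9.58670751e-01, -2.84517127e-01,
         7.21569738e+01],
       [ 9.99999668e-01, -4.55383245e-04, -6.75251820e-04,
         2.65308424e-01],
       [ 5.17779837e-04, -2.84517457e-01,  9.58670720e-01,
        -1.29314783e+02],
       [ 0.00000000e+00,  0.00000000e+00,  0.00000000e+00,
         1.00000000e+00]])}
```

View pics/scene0.png

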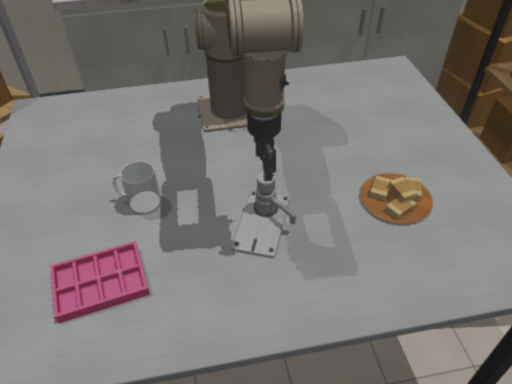

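View pics/side0.png

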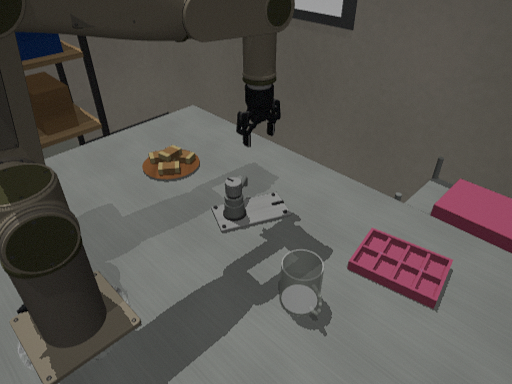

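View pics/wrist0.png

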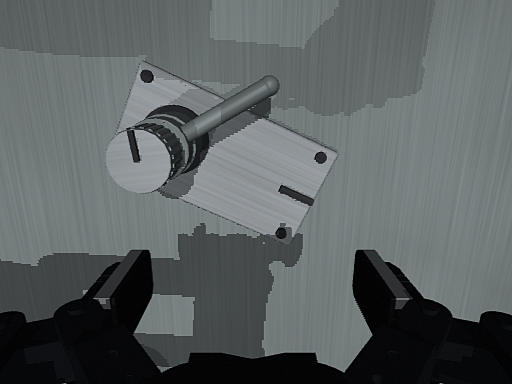

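The wrist view shows the filler well: cap top at about (138,160), spout running out to (272,85), rib from (280,187) to (312,203). Next I'll enlarge it and extract the features.

```bash
cat > h.py <<'E'
import numpy as np, cv2
from bench import telemetry, viewer, r
from scipy.spatial.transform import Rotation as R
def T_wrist(s):
    m=viewer.camera_model("wrist"); T=np.eye(4)
    T[:3,:3]=R.from_euler('xyz',s['tcp_rot'],degrees=True).as_matrix(); T[:3,3]=s['tool_pos']
    return m,T@m['mount']
def ray(px,m,C):
    d=np.array([(px[0]-m['cx'])/m['fx'],(px[1]-m['cy'])/m['fy'],1.0]); return C[:3,3],C[:3,:3]@d
def onz(px,z,m,C):
    o,d=ray(px,m,C); return o+d*(z-o[2])/d[2]
def proj(p,m,C):
    q=np.linalg.inv(C)@np.append(p,1); return np.array([m['fx']*q[0]/q[2]+m['cx'],m['fy']*q[1]/q[2]+m['cy']])
def cam(n):
    m=viewer.camera_model(n); return m,m['cam_to_world']
E
python3 - <<'E'
import cv2
im=cv2.imread('pics/wrist0.png')[50:250,90:350]
cv2.imwrite('pics/w0crop.png',cv2.resize(im,None,fx=3,fy=3,interpolation=cv2.INTER_CUBIC))
im=cv2.imread('pics/scene0.png')[160:260,220:310]
cv2.imwrite('pics/s0crop.png',cv2.resize(im,None,fx=6,fy=6,interpolation=cv2.INTER_CUBIC))
E
```

```text
(no output)
```

View pics/w0crop.png

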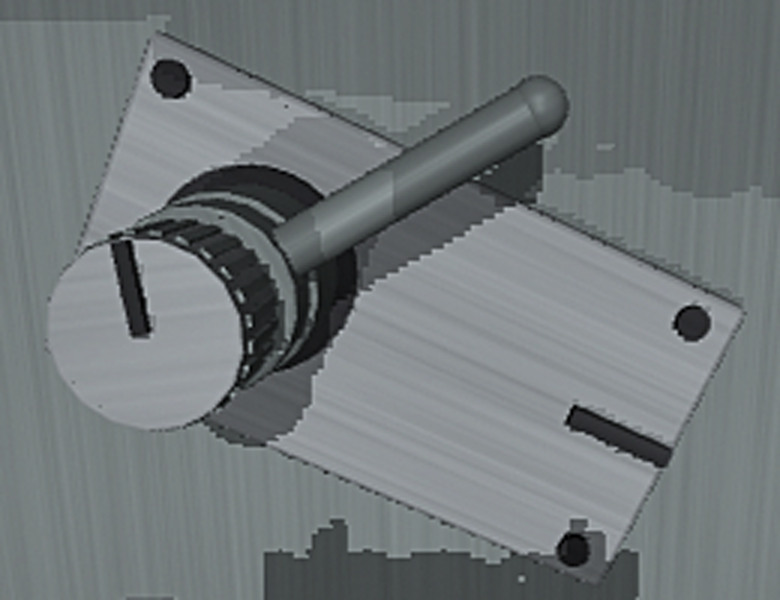

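View pics/s0crop.png

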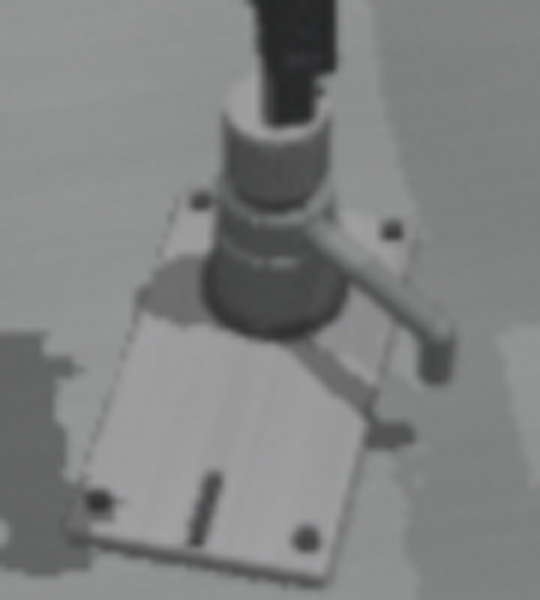

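```bash
cat > m1.py <<'E'
from h import *
im=cv2.imread('pics/wrist0.png'); s=telemetry.sense(); m,C=T_wrist(s)
print(s['time'],s['tool_pos'],s['tcp_rot'])
c2p=lambda u,v:(90+(u+.5)/3-.5,50+(v+.5)/3-.5)
g=lambda u,v,z:onz(c2p(u,v),z,m,C)[:2]
cor=[g(155,32,12),g(745,310,12),g(600,583,12)]; print('corners',cor)
x1=cor[1]-cor[0]; print('len',np.linalg.norm(x1),np.linalg.norm(cor[2]-cor[1]),'yaw',np.degrees(np.arctan2(x1[1],x1[0])))
ex=x1/np.linalg.norm(x1); ey=np.array([-ex[1],ex[0]])
mid=(cor[1]+cor[2])/2; print('org from corners',mid-165*ex)
# bolts
print('bolts',g(170,78,12),g(692,322,12),g(573,549,12))
# rib ends (top z=19)
a,b=g(572,417,19),g(668,457,19); print('rib',a,b,np.linalg.norm(b-a),np.degrees(np.arctan2(*(b-a)[::-1])),'org from rib',(a+b)/2-143*ex)
for z in (130,131.5,133): print('cap top',z,g(146.5,333,z), 'diam',np.linalg.norm(g(48,333,z)-g(245,333,z)))
for z in (131.,): 
  p=[g(141,337,z),g(122,240,z)]; print('line yaw',np.degrees(np.arctan2(*(p[1]-p[0])[::-1])))
print('elbow',g(543,105,71), 'tube mid',g(393,186,71))
E
python3 m1.py
```

```text
0.15 [5.99592497e+02 5.44799561e-02 2.41457173e+02] [-1.79916894e+02 -5.35016669e-03  9.00003749e+01]
corners [array([490.13759188, 101.40947626]), array([690.0213842 ,   9.41856148]), array([642.04310812, -95.84643948])]
len 220.03603985252374 115.68334107059921 yaw -24.712926659864152
org from corners [516.14395625  25.76794665]
bolts [493.78817944  87.12263153] [671.55580543   5.13614663] [631.39730374 -81.79670664]
rib [629.259105   -27.86171708] [664.25947937 -42.87980815] 38.086339620321546 -23.223383738871952 org from rib [516.85610759  24.41353828]
cap top 130 [517.99014527  24.56835942] diam 47.06816558034459
cap top 131.5 [518.50133002  24.86509119] diam 46.774940295643724
cap top 133 [519.01251478  25.16182296] diam 46.48171501094297
line yaw 95.47400823213405
elbow [614.79410758  77.45979069] tube mid [572.32510137  55.44799128]
```

Estimates: filler axis ≈ (517,25), yaw ≈ −24.5°. The spout is at ≈ +52.7° and the cap line at ≈ 120° off the stop. I'll move above the spout tube with the jaws across it, then look again.

```bash
python3 -m inch '[[[6.53,-0.8,4.5],[0,0,1.077],1],[[6.53,-0.8,4.5],[0,0,1.077],1],[[6.53,-0.8,4.5],[0,0,1.077],1],[[6.53,-0.8,4.5],[0,0,1.077],1],[[6.53,-0.8,4.5],[0,0,1.077],1],[[6.53,-0.8,4.5],[0,0,1.077],1],[[6.53,-0.8,4.5],[0,0,1.077],1],[[6.53,-0.8,4.5],[0,0,1.077],1],[[6.53,-0.8,4.5],[0,0,1.077],1],[[6.53,-0.8,4.5],[0,0,1.077],1],[[6.53,-0.8,4.5],[0,0,1.077],1]]' 30
python3 - <<'E'
from h import *
s=telemetry.sense(); im=viewer.snapshot("wrist"); print(s['tool_pos'],s['tcp_rot'],s['joint_pos'])
cv2.imwrite('pics/w1.png',im[:,:,::-1]); m,C=T_wrist(s); np.savez('w1.npz',C=C)
E
```

```text
time: 1.25
tool_pos: [591.9, 65.3, 197.2]
tcp_rot: [-180.0, 0.0, 28.4]
ft_force: [0.1, 0.3, 0.7]
finger_gap: 85.3
[591.94917151  65.33692921 197.20850187] [-1.79993819e+02  6.28214356e-03  2.84182753e+01] [1.36508973e+00 8.18512838e+00 8.92221955e+01 2.66961026e-03
 8.26010821e+01 6.29464708e+01]
```

View pics/w1.png

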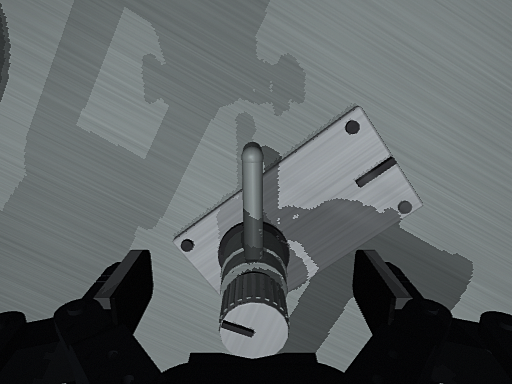

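The tube is centred between the jaws (u≈253, elbow at (252,152), cap top at ≈(253,330)). I'll measure this view as a cross-check, then descend onto the tube.

```bash
python3 - <<'E'
from h import *
m=viewer.camera_model("wrist"); C=np.load('w1.npz')['C']
im=cv2.imread('pics/w1.png')
g=lambda u,v,z:onz((u,v),z,m,C)[:2]
hsv=cv2.cvtColor(im,cv2.COLOR_BGR2GRAY)
for z in (131,132,133): print('cap',g(253.5,330,z))
cor=[g(174,237,12),g(358,106,12),g(422,203,12)]; print(cor)
x1=cor[1]-cor[0]; ex=x1/np.linalg.norm(x1); print(np.linalg.norm(x1),np.degrees(np.arctan2(x1[1],x1[0])),'org',(cor[1]+cor[2])/2-165*ex)
a,b=g(358,184,19),g(393,160,19); print('rib',a,b,np.linalg.norm(a-b),np.degrees(np.arctan2(*(b-a)[::-1])),(a+b)/2-143*ex)
print('elbow',g(252.5,152,71),'tube',g(253,200,71))
c=g(253.5,330,132); l=g(222,323,132); print('line',np.degrees(np.arctan2(*(l-c)[::-1])))
cv2.imwrite('pics/w1crop.png',cv2.resize(im[90:370,160:440],None,fx=2.1,fy=2.1,interpolation=cv2.INTER_CUBIC))
E
python3 -m inch '[[[0,0,3],[0,0,0],1],[[0,0,6],[0,0,0],1],[[0,0,9],[0,0,0],1],[[0,0,12],[0,0,0],1],[[0,0,13.4],[0,0,0],1],[[0,0,13.4],[0,0,0],1]]' 30
```

```text
cap [519.41666854  25.12359307]
cap [520.11269002  25.50547154]
cap [520.8087115   25.88735002]
[array([495.67063354, 102.00826052]), array([689.49287163,  10.3922736 ]), array([642.50830716, -94.7277736 ])]
214.38411563961003 -25.299186869578083 org [516.82596799  28.34418041]
rib [629.58098959 -26.63914584] [663.82030368 -42.24600589] 37.628509263318534 -24.504303092296567 [517.41597476  26.66776383]
elbow [617.0905554   78.57799234] tube [583.84803085  60.16508834]
line 103.59224904950969
time: 1.9
tool_pos: [590.0, 65.3, 60.8]
tcp_rot: [-179.9, 0.2, 28.3]
ft_force: [-0.8, -0.7, 0.5]
finger_gap: 85.4
```

View pics/w1crop.png

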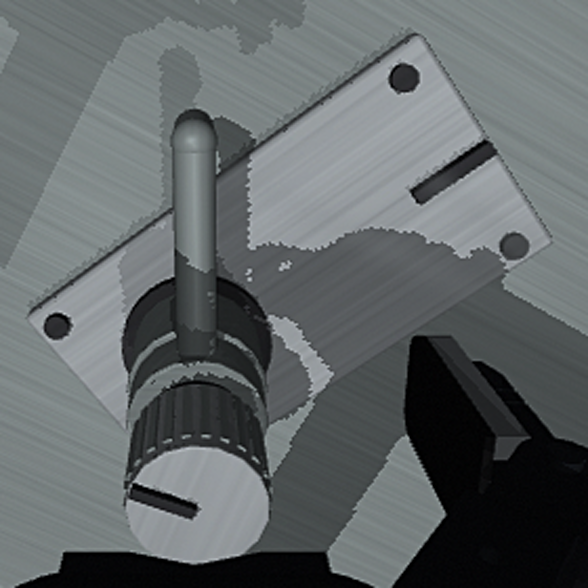

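```bash
python3 -m inch '[[[0,0,0],[0,0,0],0.4],[[0,0,0],[0,0,0],0.3],[[0,0,0],[0,0,0],0.2],[[0,0,0],[0,0,0],0.1],[[0,0,0],[0,0,0],0.0],[[0,0,0],[0,0,0],0],[[0,0,0],[0,0,0],0],[[0,0,0],[0,0,0],0],[[0,0,0],[0,0,0],0],[[0,0,0],[0,0,0],0]]' 25
python3 - <<'E'
from h import *
s=telemetry.sense(); print(s['tool_pos'],s['tcp_rot'],s['finger_gap'],s['ft_force'],s['wrist_torque'])
p=s['tool_pos'][:2]; a=np.array([518,25.3]); d=p-a; r0=np.hypot(*d); th=np.degrees(np.arctan2(d[1],d[0])); print('r',r0,'th',th)
y=np.radians(s['tcp_rot'][2]); xt=np.array([np.cos(y),np.sin(y)]); yt=np.array([np.sin(y),-np.cos(y)])
for k in range(1,19):
    ph=-k*3.0
    t=np.radians(th+ph); q=a+r0*np.array([np.cos(t),np.sin(t)])-p
    print(k,np.round([q@xt/10,q@yt/10],2),round(-np.radians(ph),4))
E
```

```text
time: 2.9
tool_pos: [592.6, 65.3, 64.2]
tcp_rot: [180.0, -0.1, 28.3]
ft_force: [-1.2, -1.2, 6.0]
finger_gap: 15.1
[592.5643439   65.33062652  64.20252487] [ 1.79966693e+02 -6.05319315e-02  2.82989385e+01] 15.053228389299505 [-1.16014686 -1.15595127  6.00402458] [-0.01385951  0.25822253  0.11166896]
r 84.63032814068528 th 28.229579750893663
1 [-0.01  0.44] 0.0524
2 [-0.05  0.88] 0.1047
3 [-0.11  1.32] 0.1571
4 [-0.19  1.76] 0.2094
5 [-0.29  2.19] 0.2618
6 [-0.42  2.61] 0.3142
7 [-0.57  3.03] 0.3665
8 [-0.74  3.44] 0.4189
9 [-0.93  3.84] 0.4712
10 [-1.14  4.23] 0.5236
11 [-1.37  4.61] 0.576
12 [-1.62  4.97] 0.6283
13 [-1.89  5.32] 0.6807
14 [-2.18  5.66] 0.733
15 [-2.49  5.98] 0.7854
16 [-2.81  6.29] 0.8378
17 [-3.15  6.57] 0.8901
18 [-3.5   6.84] 0.9425
```

```bash
python3 -m inch '[[[-0.01,0.44,0],[0,0,0.0524],0],[[-0.05,0.88,0],[0,0,0.1047],0],[[-0.11,1.32,0],[0,0,0.1571],0],[[-0.19,1.76,0],[0,0,0.2094],0],[[-0.29,2.19,0],[0,0,0.2618],0],[[-0.42,2.61,0],[0,0,0.3142],0],[[-0.57,3.03,0],[0,0,0.3665],0],[[-0.74,3.44,0],[0,0,0.4189],0],[[-0.93,3.84,0],[0,0,0.4712],0],[[-1.14,4.23,0],[0,0,0.5236],0],[[-1.37,4.61,0],[0,0,0.576],0],[[-1.62,4.97,0],[0,0,0.6283],0],[[-1.89,5.32,0],[0,0,0.6807],0],[[-2.18,5.66,0],[0,0,0.733],0],[[-2.49,5.98,0],[0,0,0.7854],0],[[-2.81,6.29,0],[0,0,0.8378],0],[[-3.15,6.57,0],[0,0,0.8901],0],[[-3.39,6.78,0],[0,0,0.9285],0],[[-3.39,6.78,0],[0,0,0.9285],0],[[-3.39,6.78,0],[0,0,0.9285],0]]' 25
python3 - <<'E'
from h import *
s=telemetry.sense(); print(s['tool_pos'],s['tcp_rot'],s['finger_gap'],s['ft_force'],s['wrist_torque'])
im=viewer.snapshot("wrist"); m,C=T_wrist(s); np.savez('w2.npz',C=C); cv2.imwrite('pics/w2.png',im[:,:,::-1])
im=viewer.snapshot("scene"); cv2.imwrite('pics/s2.png',cv2.resize(im[150:270,210:320,::-1],None,fx=5,fy=5,interpolation=cv2.INTER_CUBIC))
E
```

```text
time: 4.9
tool_pos: [595.6, -11.5, 64.2]
tcp_rot: [180.0, -0.2, -24.9]
ft_force: [4.2, -5.6, 2.7]
finger_gap: 15.0
[595.60951499 -11.4796088   64.22060061] [179.99448388  -0.18815505 -24.884016  ] 15.004519848520966 [ 4.2142512  -5.55828104  2.65981619] [-0.69102264 -0.60711656  0.08144106]
```

View pics/w2.png

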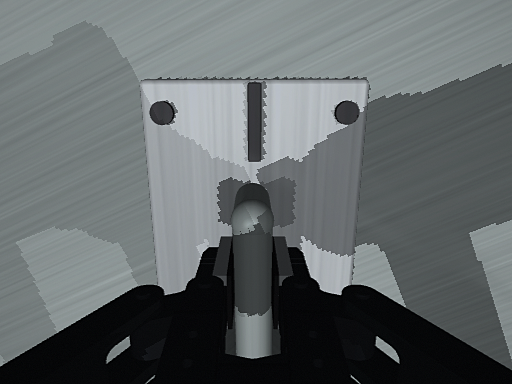

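View pics/s2.png

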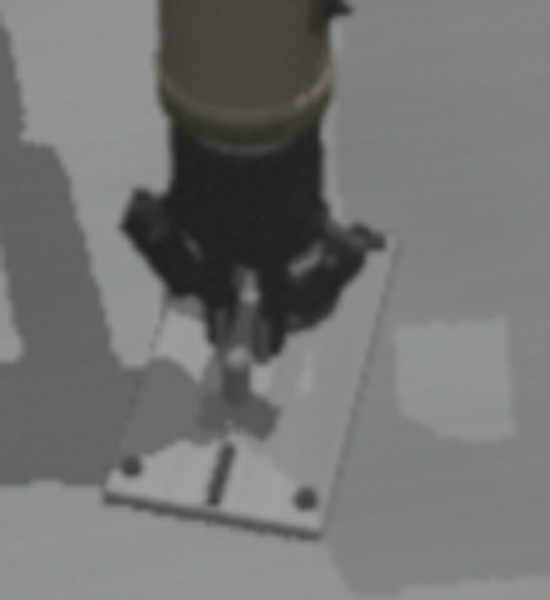

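```bash
python3 - <<'E'
from h import *
m=viewer.camera_model("wrist"); C=np.load('w2.npz')['C']
im=cv2.imread('pics/w2.png'); g=cv2.cvtColor(im,cv2.COLOR_BGR2GRAY).astype(int)
for v in (85,100,120,140,155): print(v,g[v,240:270])
for v in (205,215,225,240,270,300,330): print(v,g[v,224:284])
cv2.imwrite('pics/w2c.png',cv2.resize(im[60:360,130:380],None,fx=2,fy=2,interpolation=cv2.INTER_CUBIC))
E
```

```text
85 [190 191 193 191 160 164 163  69  36  58  59  57  58  58  58  57  57  58
  57  55  37  65 118 110 107  99 112 188 179 178]
100 [190 190 192 190 156 162 163  68  39  56  56  58  58  57  57  56  57  55
  57  55  38  63 114 118 197 185 179 178 178 175]
120 [190 190 191 190 191 193 192 109  32  54  56  57  58  58  57  56  56  55
  56  55  38  61 114 118 195 184 177 177 177 175]
140 [188 189 191 188 156 159 159 107  28  51  57  56  57  57  56  56  55  56
  55  51  40  88 111  99 108 186 178 176 177 174]
155 [185 186 185 185 182 184 187 156  31  58  63  60  60  62  60  59  58  58
  58  53  42  86 125 198 186 180 178 178 175 174]
205 [78 79 80 80 78 76 75 76 77 78 54 47 46 47 52 58 64 69 68 72 78 79 81 81
 82 83 82 82 83 83 80 79 77 76 71 67 66 62 58 54 53 46 42 40 42 41 53 85
 81 82 82 84 84 85 82 80 79 79 79 79]
215 [ 78  79  79  80  78  77  73  55  76  83  90  94  95  98 100 102 105 106
 108 110 111 113 114 114 114 114 130 129 128 130 127 125 123 123 122 116
  71  73  74  75  74  72  68  67  65  64  60  56  51  63  84  83  83  83
  81  80  80  78  79  80]
225 [153 152 155 148  74 161 
[... 332 characters left out ...]
4 64 64 63 61 60 59 58 55 51 52 51 47
 27  6 36 44 43 42 42 42 43 43 42 40]
270 [43 43 43  7  4  4  3  5  1  7 38 54 53 55 55 57 57 59 60 60 63 64 66 66
 66 65 65 65 67 68 67 67 67 66 65 64 63 63 63 61 61 60 56 53 53 53 51 33
  0  4  6  6  5  5 26 46 44 41 43 42]
300 [ 8  5  6 12 13 12 11  9  1  2 17 52 51 53 54 55 56 58 59 60 61 63 65 66
 65 65 65 65 65 66 66 66 65 66 65 64 63 63 61 61 61 59 56 54 51 52 50 20
  1  2 11 13 12 11 10  4  5  7  5  8]
330 [  5   6  26  47  45  45  45  44  43  42  39  56  93 104 110 116 119 122
 127 131 133 136 142 143 146 146 146 144 142 144 143 144 142 141 138 134
 129 129 125 121 117 112 103  96  88  81  72  58  37  40  41  43  43  42
  41  19   3   7   8   8]
```

View pics/w2c.png

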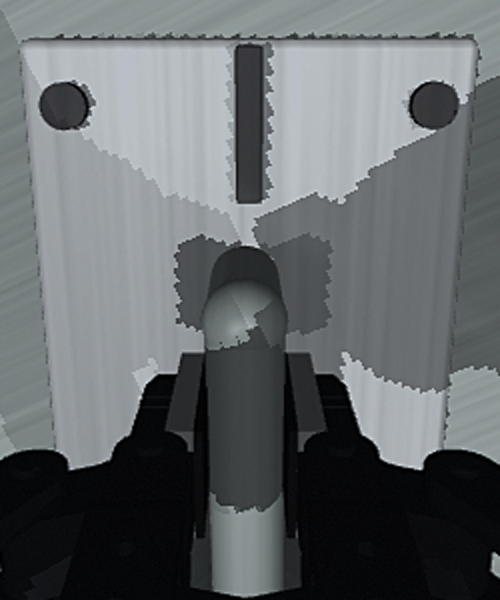

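The rib is vertical in the image (u≈254.3 at both ends) and the tube is at u≈252.3. So the jaws are parallel to the rib, but the tube sits about 1 mm to the tool −y side. I'll shift +1 mm in y, let go and rise to check.

```bash
python3 -m inch '[[[0,0.1,0],[0,0,0],0],[[0,0.1,0],[0,0,0],0],[[0,0.1,0],[0,0,0],0],[[0,0.1,0],[0,0,0],0.25],[[0,0.1,0],[0,0,0],0.35],[[0,0.1,0],[0,0,0],0.5],[[0,0.1,0],[0,0,0],0.7],[[0,0.1,0],[0,0,0],0.9],[[0,0.1,0],[0,0,0],1],[[0,0.1,0],[0,0,0],1],[[0,0.1,-2],[0,0,0],1],[[0,0.1,-5],[0,0,0],1],[[0,0.1,-8],[0,0,0],1],[[0,0.1,-11],[0,0,0],1],[[0,0.1,-13],[0,0,0],1],[[0,0.1,-13],[0,0,0],1],[[0,0.1,-13],[0,0,0],1]]'
python3 - <<'E'
from h import *
s=telemetry.sense(); print(s['tool_pos'],s['tcp_rot'],s['finger_gap'],s['ft_force'],s['wrist_torque'])
im=viewer.snapshot("wrist")[:,:,::-1]; m,C=T_wrist(s); np.savez('w3.npz',C=C); cv2.imwrite('pics/w3.png',im)
cv2.imwrite('pics/w3c.png',cv2.resize(im[90:380,150:360],None,fx=2,fy=2,interpolation=cv2.INTER_CUBIC))
E
```

```text
time: 6.7
tool_pos: [594.0, -11.4, 193.3]
tcp_rot: [-180.0, -0.0, -24.9]
ft_force: [1.2, 0.5, -0.8]
finger_gap: 85.7
[593.99764067 -11.36455129 193.26742218] [-1.79988916e+02 -3.75375795e-02 -2.49048255e+01] 85.6566749274913 [ 1.22167519  0.49482514 -0.75091439] [-0.00515282 -0.04462266  0.02620251]
```

View pics/w3c.png

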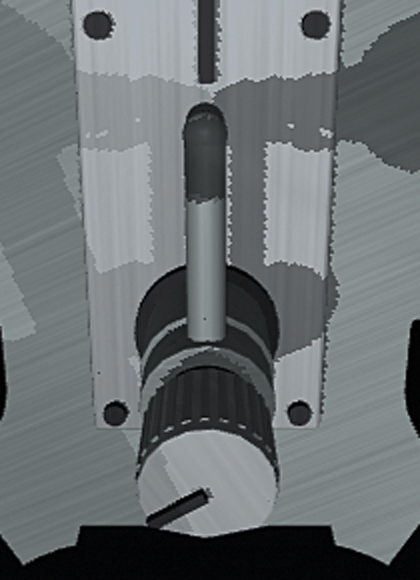

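```bash
python3 - <<'E'
from h import *
m=viewer.camera_model("wrist"); C=np.load('w3.npz')['C']
g=lambda u,v,z:onz((u,v),z,m,C)[:2]
yaw=np.radians(-24.9); xt=np.array([np.cos(yaw),np.sin(yaw)]); yt=np.array([np.sin(yaw),-np.cos(yaw)]); P=np.array([594.0,-11.36])
loc=lambda q:np.round([(q-P)@xt,(q-P)@yt],2)
im=cv2.imread('pics/w3.png'); gr=cv2.cvtColor(im,cv2.COLOR_BGR2GRAY).astype(float)
def edges(v,a,b):
    d=np.diff(cv2.GaussianBlur(gr,(3,3),0)[v]); seg=d[a:b]; return a+np.argmin(seg)+.5,a+np.argmax(seg)+.5
for v in (95,105,115,125): 
    l,rr=edges(v,240,266); print('rib',v,l,rr,(l+rr)/2,loc(g((l+rr)/2,v,19)))
for v in (155,165,175,185,200,210,220,230,240): print('tube',v,[int(x) for x in gr[v,238:270]])
# cap top: rim points on bright disc
b=(gr>140).astype(np.uint8); 
for v in (315,320,325,330,335,340): 
    row=np.where(gr[v,205:305]>115)[0]; print('cap',v,205+row.min(),205+row.max())
E
```

```text
rib 95 248.5 257.5 253.0 [69.67  0.75]
rib 105 248.5 260.5 254.5 [61.38  2.04]
rib 115 248.5 257.5 253.0 [52.96  0.75]
rib 125 248.5 259.5 254.0 [44.4   1.62]
tube 155 [135, 140, 142, 82, 43, 55, 57, 59, 61, 61, 64, 68, 71, 73, 76, 74, 69, 64, 60, 60, 58, 56, 51, 49, 43, 60, 109, 105, 104, 104, 103, 99]
tube 165 [134, 136, 142, 147, 60, 45, 53, 56, 58, 62, 63, 65, 67, 69, 73, 70, 68, 68, 65, 65, 64, 60, 57, 51, 59, 145, 180, 173, 98, 105, 101, 100]
tube 175 [134, 136, 141, 145, 56, 40, 49, 50, 52, 57, 58, 60, 61, 63, 66, 66, 63, 62, 60, 59, 58, 54, 52, 45, 56, 148, 170, 89, 100, 103, 99, 100]
tube 185 [133, 134, 138, 145, 111, 35, 45, 49, 52, 54, 58, 60, 60, 62, 64, 65, 64, 59, 59, 57, 56, 53, 47, 42, 50, 143, 171, 88, 97, 101, 99, 98]
tube 200 [134, 133, 137, 139, 103, 76, 102, 110, 116, 124, 129, 141, 151, 151, 147, 146, 142, 135, 123, 117, 111, 100, 86, 71, 58, 140, 171, 85, 95, 97, 96, 96]
tube 210 [135, 133, 136, 143, 139, 67, 99, 109, 116, 122, 130, 140, 149, 148, 144, 144, 141, 135, 124, 117, 111, 101, 87, 70, 59, 140, 169, 84, 93, 96, 96, 95]
tube 220 [135, 132, 136, 141, 139, 69, 96, 108, 114, 121, 127, 138, 145, 147, 142, 143, 140, 134, 124, 118, 111, 99, 87, 70, 61, 143, 170, 84, 94, 97, 97, 96]
tube 230 [40, 39, 39, 39, 40, 66, 98, 107, 114, 119, 127, 135, 144, 147, 140, 142, 138, 134, 124, 117, 112, 100, 87, 77, 55, 22, 25, 27, 26, 28, 27, 28]
tube 240 [39, 39, 37, 36, 34, 52, 94, 106, 114, 119, 126, 134, 141, 146, 138, 140, 138, 134, 124, 118, 111, 103, 88, 76, 53, 27, 37, 38, 37, 38, 36, 37]
cap 315 206 304
cap 320 205 304
cap 325 216 304
cap 330 208 304
cap 335 217 304
cap 340 219 304
```

```bash
python3 - <<'E'
from h import *
m=viewer.camera_model("wrist"); C=np.load('w3.npz')['C']
g=lambda u,v,z:onz((u,v),z,m,C)[:2]
yaw=np.radians(-24.9); xt=np.array([np.cos(yaw),np.sin(yaw)]); yt=np.array([np.sin(yaw),-np.cos(yaw)]); P=np.array([594.0,-11.36])
loc=lambda u,v,z:np.round([(g(u,v,z)-P)@xt,(g(u,v,z)-P)@yt],2)
im=cv2.imread('pics/w3.png'); gr=cv2.cvtColor(im,cv2.COLOR_BGR2GRAY).astype(int)
for v in (90,100,110,120,127): print('rib',v,gr[v,244:264])
for u,v in ((252.1,165),(252.1,175),(252.5,200),(252.6,220),(252.7,240)): print('tube',loc(u,v,71))
for v in (310,320,325,330,335,340): print('cap',v,gr[v,212:226],gr[v,282:296])
print('col253',gr[296:312,253])
def cen(a,b,c,d):
    w=gr[c:d,a:b]; mk=(w<75); v,u=np.nonzero(mk); return u.mean()+a,v.mean()+c
for bx in ((190,208,92,112),(300,318,92,112),(201,215,288,304),(292,307,288,304)): u,v=cen(*bx); print('bolt',u,v,loc(u,v,12))
cv2.imwrite('pics/w3d.png',cv2.resize(im[295:365,210:300],None,fx=8,fy=8,interpolation=cv2.INTER_CUBIC))
E
```

```text
rib 90 [176 173 149 152 151  47  50  51  52  52  50  49  43  80 100 105 178 167
 164 170]
rib 100 [177 178 177 150 150  45  49  51  52  52  51  48  42  74 111 180 170 166
 165 169]
rib 110 [177 177 180 181 148  42  49  52  52  50  51  49  43  80  99  83  94 169
 164 170]
rib 120 [176 178 175 149 149  39  47  52  52  52  51  48  41  75  90  95 173 166
 163 169]
rib 127 [174 176 176 175 145  72  44  51  52  53  51  48  42  78  96  82  94 168
 162 168]
tube [19.56 -0.11]
tube [11.85 -0.12]
tube [-8.    0.17]
tube [-24.51   0.24]
tube [-41.61   0.32]
cap 310 [119 121 141 138 137 137 141 143  51  35  45  35  50  79] [ 35  37  36  32  36  91 142 140 139 139 135 130 125 128]
cap 320 [113 114 116 119 120 121  96  25  38  51  70 141 140 133] [158 155  95  31  45  80  63 146 140 139 139 137 134 131]
cap 325 [111 112 114 115 116 117  95  62  75 150 141 136 137 137] [152 152 157 159 150  26  25  67 145 136 134 134 130 131]
cap 330 [120 119 117 118 119 116  98 145 137 133 131 132 137 138] [153 154 151 153 155 143  27  82 141 136 134 133 134 134]
cap 335 [111 110 113 114 115 116 114 114 139 137 136 136 134 131] [154 154 153 154 153 152 134  97 127 128 132 136 135 134]
cap 340 [110 112 114 114 113 110 111 126 137 135 131 134 135 136] [152 150 129 156 154 136 126 126 127 131 129 129 128 126]
col253 [ 37  36  26 163  62  40  42  35  47 188 168 163 161 161 159 158]
bolt 198.56875 102.31875 [ 63.46 -47.11]
bolt 307.1920529801325 102.09271523178808 [63.58 48.47]
bolt 207.44354838709677 296.28225806451616 [-131.86  -46.69]
bolt 299.15384615384613 296.11965811965814 [-131.83   48.81]
```

View pics/w3d.png

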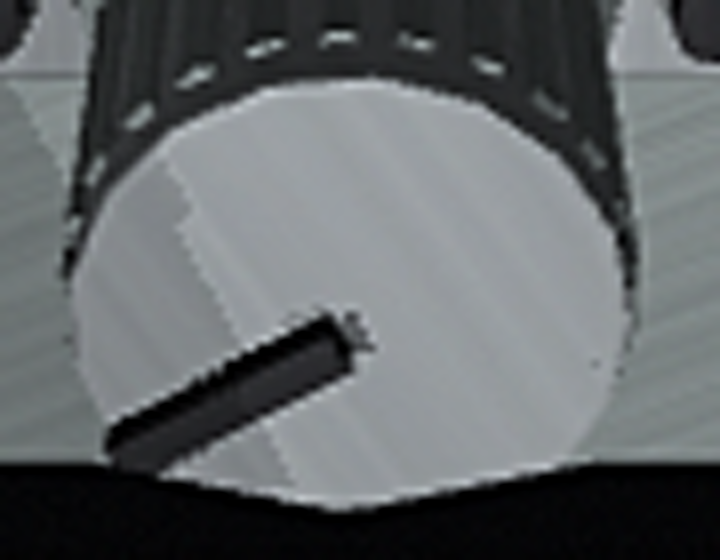

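```bash
python3 - <<'E'
from h import *
m=viewer.camera_model("wrist"); C=np.load('w3.npz')['C']
yaw=np.radians(-24.9); xt=np.array([np.cos(yaw),np.sin(yaw)]); yt=np.array([np.sin(yaw),-np.cos(yaw)]); P=np.array([594.0,-11.36])
g=lambda u,v,z:onz((u,v),z,m,C)[:2]
loc=lambda u,v,z:np.round([(g(u,v,z)-P)@xt,(g(u,v,z)-P)@yt],2)
c=lambda a,b:(210+(a+.5)/8-.5,295+(b+.5)/8-.5)
for z in (132,):
    pts=[(365,78),(270,88),(190,130),(130,180),(90,240),(78,320),(95,400),(460,92),(520,130),(580,190),(625,260),(635,310),(610,400),(580,450)]
    L=np.array([loc(*c(*p),z) for p in pts])
    A=np.c_[2*L,np.ones(len(L))]; s=np.linalg.lstsq(A,(L**2).sum(1),rcond=None)[0]; print('circle',s[:2],np.sqrt(s[2]+s[:2]@s[:2]),'world',P+s[0]*xt+s[1]*yt)
    a,b=loc(*c(335,335),z),loc(*c(125,445),z); d=b-a; print(a,b,'line angle from tool x (cw toward y)',np.degrees(np.arctan2(d[1],d[0])))
print('rib ends',loc(252.7,130.5,19),'bolts org -86.7,0.8 -> world',P-86.7*xt+.8*yt)
E
```

```text
circle [-82.23822002   0.89405095] 22.970529225171727 world [519.02988732  22.45429229]
[-83.69  -0.7 ] [-94.67 -18.39] line angle from tool x (cw toward y) -121.82744657667313
rib ends [39.63  0.48] bolts org -86.7,0.8 -> world [515.02245531  24.41816981]
```

```bash
python3 - <<'E'
from h import *
for i in range(2):
    s=telemetry.sense(); print(s['time'],s['tool_pos'],s['tcp_rot'],s['qd'])
    im=viewer.snapshot("wrist")
cv2.imwrite('pics/w4.png',im[:,:,::-1])
a=cv2.imread('pics/w3.png').astype(int);b=im[:,:,::-1].astype(int); print(np.abs(a-b).mean())
gr=cv2.cvtColor(im,cv2.COLOR_RGB2GRAY).astype(int)
print(gr[165,238:270],gr[240,238:270],gr[110,244:264])
E
```

```text
6.75 [593.2818654  -11.30135336 192.01994169] [ 1.79971073e+02  8.20752000e-02 -2.49063904e+01] [0.01389692 0.94713876 1.00090643 0.02039954 0.09852541 0.01038579]
6.8 [592.93084346 -11.29379178 191.43262912] [ 1.79948661e+02  1.42844100e-01 -2.49088630e+01] [ 0.01854344  0.45086626  0.28930194 -0.04979236  0.20565037  0.01757725]
3.799429999457465
[136 140 144  81  41  51  55  57  60  62  65  66  68  70  71  70  67  65
  65  64  61  59  54  49  87 185 173  96 104 105 101 101] [ 40  38  37  35  36  89 104 111 117 125 131 138 145 141 140 140 136 127
 120 115 108  93  81  66  41  35  36  37  37  37  37  38] [177 179 182 180 102  36  50  52  52  50  51  48  44 121 188 174 169 165
 166 174]
```

The arm is still settling, so I'll hold for half a second and re-measure the cap axis.

```bash
python3 -m inch '[[[0,0,0],[0,0,0],1],[[0,0,0],[0,0,0],1],[[0,0,0],[0,0,0],1],[[0,0,0],[0,0,0],1],[[0,0,0],[0,0,0],1],[[0,0,0],[0,0,0],1]]'
python3 - <<'E'
from h import *
for i in range(2):
    s=telemetry.sense(); print(s['time'],s['tool_pos'],s['tcp_rot'],s['qd'].round(2))
    im=viewer.snapshot("wrist")[:,:,::-1]
cv2.imwrite('pics/w5.png',im); m,C=T_wrist(s); np.savez('w5.npz',C=C)
cv2.imwrite('pics/w5d.png',cv2.resize(im[295:365,210:300],None,fx=8,fy=8,interpolation=cv2.INTER_CUBIC))
gr=cv2.cvtColor(im,cv2.COLOR_BGR2GRAY).astype(int)
print(gr[165,238:270],gr[240,238:270],gr[110,244:264]); print(gr[120:140,253])
E
```

```text
time: 7.45
tool_pos: [593.9, -11.4, 193.3]
tcp_rot: [-180.0, -0.0, -24.9]
ft_force: [-0.1, 0.2, -0.3]
finger_gap: 85.3
7.45 [593.91143602 -11.35764447 193.34200307] [-1.79997819e+02 -6.91363594e-03 -2.49066877e+01] [-0.    0.01 -0.07  0.07  0.01  0.05]
7.5 [593.90863271 -11.34493989 193.32850307] [-1.79998769e+02 -5.56312026e-03 -2.49058519e+01] [ 0.   -0.01  0.03 -0.08 -0.04  0.11]
[133 137 143 146  29  46  54  55  59  60  64  66  66  69  72  71  68  67
  65  65  64  60  57  51  56 141 180 173  98 103 101 100] [ 41  38  38  36  34  52  95 107 114 120 126 135 142 145 140 140 139 131
 123 118 111 100  87  75  54  27  35  38  37  37  36  38] [177 177 180 180 149  46  48  52  52  51  52  50  37  79  97 100 175 167
 164 172]
[ 50  51  50  51  51  50  51  50  52  49  43  84 180 173 140 143 139 141
 142 144]
```

View pics/w5d.png

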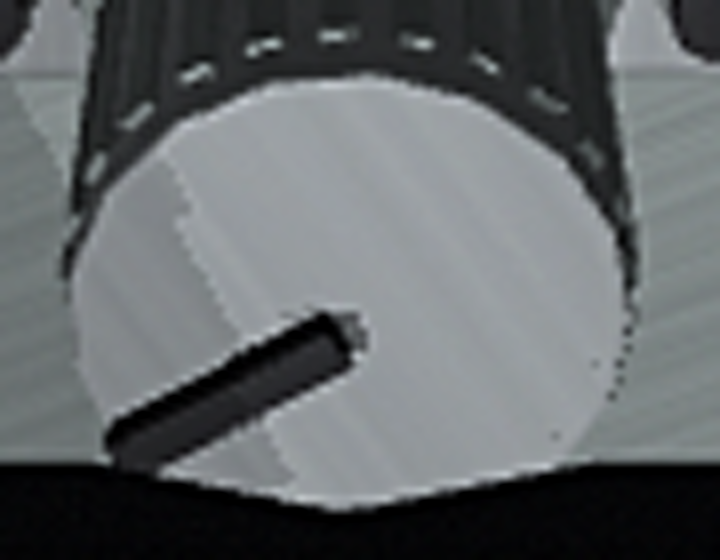

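```bash
python3 -m inch '[[[-8.32,0.07,0],[0,0,-1.92],1],[[-8.32,0.07,0],[0,0,-1.92],1],[[-8.32,0.07,0],[0,0,-1.92],1],[[-8.32,0.07,0],[0,0,-1.92],1],[[-8.32,0.07,0],[0,0,-1.92],1],[[-8.32,0.07,0],[0,0,-1.92],1],[[-8.32,0.07,0],[0,0,-1.92],1],[[-8.32,0.07,0],[0,0,-1.92],1],[[-8.32,0.07,0],[0,0,-1.92],1],[[-8.32,0.07,0],[0,0,-1.92],1],[[-8.32,0.07,0],[0,0,-1.92],1],[[-8.32,0.07,0],[0,0,-1.92],1],[[-8.32,0.07,0],[0,0,-1.92],1],[[-8.32,0.07,0],[0,0,-1.92],1],[[-8.32,0.07,0],[0,0,-1.92],1],[[-8.32,0.07,0],[0,0,-1.92],1],[[-8.32,0.07,0],[0,0,-1.92],1],[[-8.32,0.07,0],[0,0,-1.92],1],[[-8.32,0.07,0],[0,0,-1.92],1]]'
python3 - <<'E'
from h import *
s=telemetry.sense(); print(s['time'],s['tool_pos'],s['tcp_rot'],s['joint_pos'].round(1))
im=viewer.snapshot("wrist")[:,:,::-1]
cv2.imwrite('pics/w6.png',im); m,C=T_wrist(s); np.savez('w6.npz',C=C)
E
```

```text
time: 9.45
tool_pos: [518.1, 23.0, 193.3]
tcp_rot: [180.0, 0.0, 85.1]
ft_force: [0.2, -0.6, 0.3]
finger_gap: 85.3
9.45 [518.1162014   23.0349135  193.30613619] [1.79999517e+02 5.52516163e-04 8.50690081e+01] [ -3.1  -3.6 101.7  -0.   81.9   1.8]
```

View pics/w6.png

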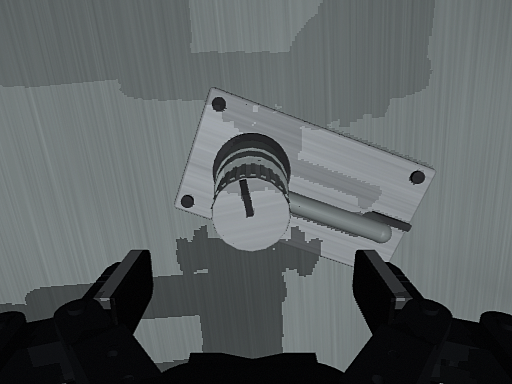

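The whole cap top shows here, centred at about (251,213), with the line running to (242,180). I'll fit the disc to get the offset from the TCP axis.

```bash
python3 - <<'E'
from h import *
m=viewer.camera_model("wrist"); C=np.load('w6.npz')['C']; im=cv2.imread('pics/w6.png')
cv2.imwrite('pics/w6c.png',cv2.resize(im[160:260,200:310],None,fx=6,fy=6,interpolation=cv2.INTER_CUBIC))
for z in (130,132,134): print(z,proj(np.array([518.12,23.03,z]),m,C))
E
```

```text
130 [252.14834739 216.45994121]
132 [252.14521649 217.64157729]
134 [252.14202597 218.84571567]
```

View pics/w6c.png

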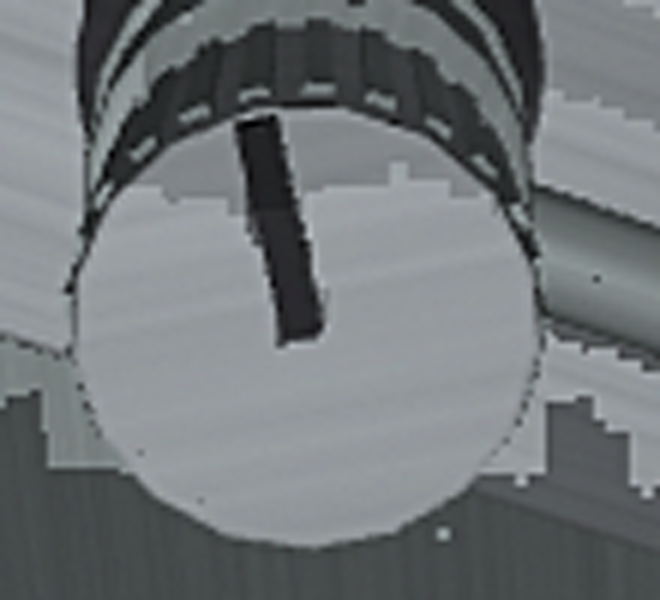

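```bash
python3 - <<'E'
import numpy as np
E=[(90,518.6,24.9),(28.3,520.1,25.5),(-24.9,519.03,22.45),(85.1,517.6,25.2)]
A=[];b=[]
for y,px,py in E:
    c,s=np.cos(np.radians(y)),np.sin(np.radians(y))
    A+= [[1,0,c,s],[0,1,s,-c]]; b+=[px,py]
x,res,_,_=np.linalg.lstsq(np.array(A),np.array(b),rcond=None); print(x,np.array(b)-np.array(A)@x)
E
```

```text
[ 5.18019651e+02  2.36229888e+01  1.73607082e+00 -7.74655664e-05] [ 0.58042616 -0.45905967  0.55181437  1.05389224 -0.56437657 -0.44211112
 -0.56786396 -0.15272146]
```

```bash
python3 -m inch '[[[0.05,0,3],[0,0,0],1],[[0.05,0,6],[0,0,0],1],[[0.05,0,8],[0,0,0],1],[[0.05,0,8.68],[0,0,0],1],[[0.05,0,8.68],[0,0,0],1],[[0.05,0,8.68],[0,0,0],1],[[0.05,0,8.68],[0,0,0],1],[[0.05,0,8.68],[0,0,0],0.8],[[0.05,0,8.68],[0,0,0],0.7],[[0.05,0,8.68],[0,0,0],0.6],[[0.05,0,8.68],[0,0,0],0.5],[[0.05,0,8.68],[0,0,0],0.4],[[0.05,0,8.68],[0,0,0],0.4],[[0.05,0,8.68],[0,0,0],0.4],[[0.05,0,8.68],[0,0,0],0.4],[[0.05,0,8.68],[0,0,0],0.4]]' 30
python3 - <<'E'
from h import *
s=telemetry.sense(); print(s['time'],s['tool_pos'],s['tcp_rot'],s['finger_gap'],s['ft_force'],s['wrist_torque'])
im=viewer.snapshot("wrist")[:,:,::-1]
cv2.imwrite('pics/w7.png',im)
E
```

```text
time: 11.1
tool_pos: [517.1, 23.7, 107.0]
tcp_rot: [-179.9, 0.0, 85.1]
ft_force: [-9.1, 0.4, 9.8]
finger_gap: 47.0
11.1 [517.11751618  23.65490589 107.01660835] [-1.79864170e+02  6.27045303e-03  8.51094094e+01] 47.034197014084896 [-9.09348159  0.44651115  9.81971377] [ 7.62180992e-02  1.45127926e+00 -7.64277985e-04]
```

View pics/w7.png

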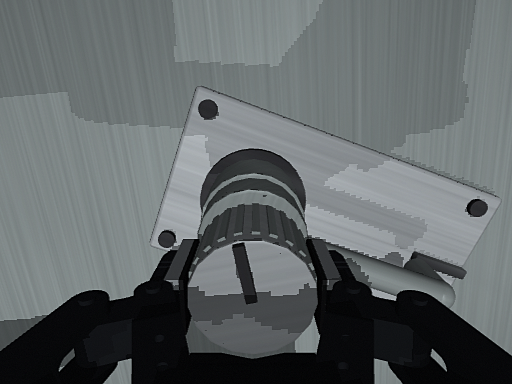

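Gripped at 47 mm gap. The cap pulled the jaws 1 mm along −y(tool), so I'll centre on that and turn 90° clockwise, following the thread down.

```bash
python3 -m inch '[[[0,-0.1,-0.05],[0,0,0],0.4],[[0,-0.1,-0.05],[0,0,0.1047],0.4],[[0,-0.1,-0.04],[0,0,0.2094],0.4],[[0,-0.1,-0.03],[0,0,0.3142],0.4],[[0,-0.1,-0.02],[0,0,0.4189],0.4],[[0,-0.1,-0.01],[0,0,0.5236],0.4],[[0,-0.1,0],[0,0,0.6283],0.4],[[0,-0.1,0.01],[0,0,0.733],0.4],[[0,-0.1,0.02],[0,0,0.8378],0.4],[[0,-0.1,0.03],[0,0,0.9425],0.4],[[0,-0.1,0.04],[0,0,1.0472],0.4],[[0,-0.1,0.05],[0,0,1.1519],0.4],[[0,-0.1,0.06],[0,0,1.2566],0.4],[[0,-0.1,0.07],[0,0,1.3614],0.4],[[0,-0.1,0.08],[0,0,1.4661],0.4],[[0,-0.1,0.09],[0,0,1.5708],0.4],[[0,-0.1,0.1],[0,0,1.5708],0.4],[[0,-0.1,0.1],[0,0,1.5708],0.4],[[0,-0.1,0.1],[0,0,1.5708],0.4]]' 30
python3 - <<'E'
from h import *
s=telemetry.sense(); print(s['time'],s['tool_pos'],s['tcp_rot'],s['finger_gap'],s['ft_force'],s['wrist_torque'])
im=viewer.snapshot("wrist")[:,:,::-1]
cv2.imwrite('pics/w8.png',im)
E
```

```text
time: 13.05
tool_pos: [517.0, 23.8, 105.6]
tcp_rot: [-180.0, 0.0, -4.8]
ft_force: [-4.2, 1.2, 3.9]
finger_gap: 47.1
13.05 [516.9794807   23.76979302 105.59616791] [-1.79990781e+02  2.42764719e-02 -4.75711941e+00] 47.13473350335647 [-4.20284285  1.196996    3.9383019 ] [0.23828044 0.66132203 0.06277584]
```

View pics/w8.png

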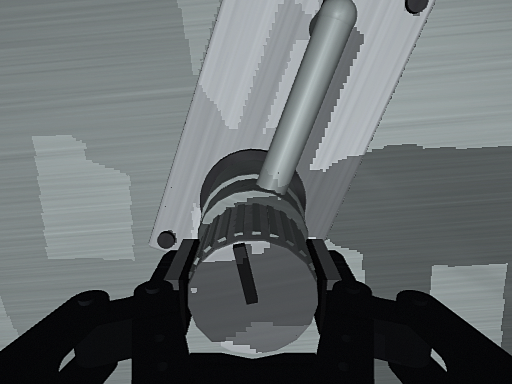

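No slip: the line is in the same place in the jaws, and torque z is 0.063 N·m, which is thread friction. About 32° remains, so I'll go 22° on and then take small steps watching torque.

```bash
python3 -m inch '[[[0,0,0.01],[0,0,0.08],0.4],[[0,0,0.02],[0,0,0.16],0.4],[[0,0,0.02],[0,0,0.24],0.4],[[0,0,0.03],[0,0,0.32],0.4],[[0,0,0.04],[0,0,0.39],0.4],[[0,0,0.04],[0,0,0.39],0.4],[[0,0,0.04],[0,0,0.39],0.4],[[0,0,0.04],[0,0,0.39],0.4]]' 30
python3 -c "
from h import *
s=telemetry.sense(); print(s['tcp_rot'],s['wrist_torque'],s['ft_force'])"
python3 -m inch '[[[0,0,0],[0,0,0.03],0.4],[[0,0,0],[0,0,0.06],0.4],[[0,0,0],[0,0,0.06],0.4],[[0,0,0],[0,0,0.06],0.4]]' 30
python3 -c "
from h import *
s=telemetry.sense(); print(s['tcp_rot'],s['wrist_torque'],s['ft_force'])"
```

```text
time: 13.9
tool_pos: [517.0, 23.8, 105.2]
tcp_rot: [-180.0, 0.0, -27.2]
ft_force: [-6.3, 1.4, 5.7]
finger_gap: 47.2
[-1.79995281e+02  2.70099331e-02 -2.71611448e+01] [ 0.29014823  0.70301536 -0.15156005] [-6.3348823   1.38937301  5.74743868]
time: 14.3
tool_pos: [517.0, 23.8, 105.1]
tcp_rot: [-180.0, 0.0, -30.7]
ft_force: [-3.9, 1.9, 4.5]
finger_gap: 47.3
[-1.79999716e+02  2.84524367e-02 -3.06561085e+01] [ 0.35801371  0.73854777 -0.08473067] [-3.88898558  1.93613165  4.51764461]
```

```bash
q(){ python3 -c "
from h import *
s=telemetry.sense(); print('>>',s['tcp_rot'][2],s['wrist_torque'][2],s['ft_force'],s['finger_gap'])"; }
python3 -m inch '[[[0,0,0],[0,0,0.02],0.4],[[0,0,0],[0,0,0.04],0.4],[[0,0,0],[0,0,0.04],0.4],[[0,0,0],[0,0,0.04],0.4]]' 30 >/dev/null; q
python3 -m inch '[[[0,0,0],[0,0,0.02],0.4],[[0,0,0],[0,0,0.04],0.4],[[0,0,0],[0,0,0.04],0.4],[[0,0,0],[0,0,0.04],0.4]]' 30 >/dev/null; q
python3 -m inch '[[[0,0,0],[0,0,0.02],0.4],[[0,0,0],[0,0,0.03],0.4],[[0,0,0],[0,0,0.03],0.4],[[0,0,0],[0,0,0.03],0.4]]' 30 >/dev/null; q
```

```text
>> -32.944384386504176 -0.043315919809854365 [-3.91632124  2.39281866  3.92902277] 47.42504278242119
>> -35.25567534406255 -0.103442119413023 [-4.50626373  2.70437804  3.53196697] 47.39434215314261
>> -36.960800106921084 0.3404371808497875 [-4.29515878  1.91015291  4.76658845] 47.209914950107084
```

```bash
q(){ python3 -c "
from h import *
s=telemetry.sense(); print('>>',s['tcp_rot'][2],s['wrist_torque'][2],s['ft_force'],s['finger_gap'])"; }
q; python3 -m inch '[[[0,0,0],[0,0,0.02],0.4],[[0,0,0],[0,0,0.02],0.4],[[0,0,0],[0,0,0.02],0.4]]' 30 >/dev/null; q
python3 -m inch '[[[0,0,0],[0,0,0.02],0.4],[[0,0,0],[0,0,0.02],0.4],[[0,0,0],[0,0,0.02],0.4]]' 30 >/dev/null; q
python3 - <<'E'
from h import *
im=viewer.snapshot("wrist")[:,:,::-1]
cv2.imwrite('pics/w9.png',im)
E
```

```text
>> -36.960800106921084 0.3404371808497875 [-4.29515878  1.91015291  4.76658845] 47.209914950107084
>> -38.09054375468499 0.6942501275479349 [-2.73125444  1.06662084  2.5618888 ] 47.40881156670811
>> -39.29098585841709 0.6607417416452469 [ 2.19518857 -1.84807363 -2.17924479] 47.48131901024974
```

View pics/w9.png

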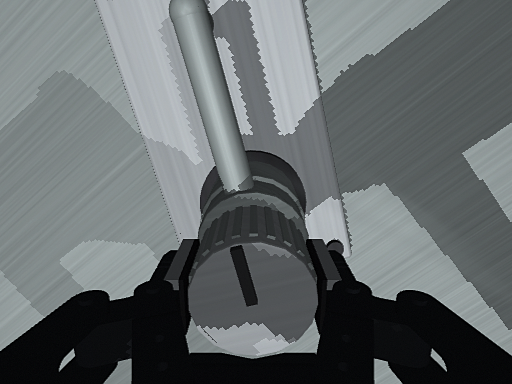

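Torque climbs from ~0 to 0.34 to 0.69 N·m and saturates, and the line has turned slightly in the jaws. So the stop was reached at yaw ≈ −36.5 (the 121.6° travel agrees with the image estimate), then the pads wound up and slipped slightly. Next I'll back off a quarter turn plus ~1.4° of wind-up, rising 1.5 mm.

```bash
python3 -m inch '[[[0,0,0],[0,0,-0.05],0.4],[[0,0,-0.01],[0,0,-0.15],0.4],[[0,0,-0.02],[0,0,-0.25],0.4],[[0,0,-0.03],[0,0,-0.35],0.4],[[0,0,-0.04],[0,0,-0.45],0.4],[[0,0,-0.05],[0,0,-0.55],0.4],[[0,0,-0.06],[0,0,-0.65],0.4],[[0,0,-0.07],[0,0,-0.75],0.4],[[0,0,-0.08],[0,0,-0.85],0.4],[[0,0,-0.09],[0,0,-0.95],0.4],[[0,0,-0.1],[0,0,-1.05],0.4],[[0,0,-0.11],[0,0,-1.15],0.4],[[0,0,-0.12],[0,0,-1.25],0.4],[[0,0,-0.13],[0,0,-1.35],0.4],[[0,0,-0.14],[0,0,-1.45],0.4],[[0,0,-0.15],[0,0,-1.54],0.4],[[0,0,-0.15],[0,0,-1.58],0.4],[[0,0,-0.15],[0,0,-1.596],0.4],[[0,0,-0.15],[0,0,-1.596],0.4],[[0,0,-0.15],[0,0,-1.596],0.4]]' 30
python3 - <<'E'
from h import *
s=telemetry.sense(); print(s['time'],s['tool_pos'],s['tcp_rot'],s['finger_gap'],s['ft_force'],s['wrist_torque'])
im=viewer.snapshot("wrist")[:,:,::-1]; m,C=T_wrist(s); np.savez('w10.npz',C=C)
cv2.imwrite('pics/w10.png',im)
for n in('scene','side'):
    cv2.imwrite(f'pics/{n}10.png',viewer.snapshot(n)[:,:,::-1])
for f in ('w7','w8','w9','w10'):
    g=cv2.cvtColor(cv2.imread(f'pics/{f}.png'),cv2.COLOR_BGR2GRAY)
    mk=np.zeros_like(g); mk[241:308,224:266]=(g[241:308,224:266]<60)
    n,l,st,_=cv2.connectedComponentsWithStats(mk); k=1+np.argmax(st[1:,4]); v,u=np.nonzero(l==k)
    vx,vy,x0,y0=cv2.fitLine(np.c_[u,v].astype(np.float32),cv2.DIST_HUBER,0,.01,.01).ravel(); print(f,st[k],'img angle',np.degrees(np.arctan2(vx,-vy))%180)
E
```

```text
time: 18.15
tool_pos: [517.4, 24.3, 106.6]
tcp_rot: [-180.0, -0.1, 52.1]
ft_force: [2.7, 4.9, -1.5]
finger_gap: 47.2
18.15 [517.44107245  24.30973694 106.61197205] [-1.79985571e+02 -8.34490920e-02  5.20977728e+01] 47.22591968634467 [ 2.67614783  4.86515584 -1.45489125] [ 0.79863945 -0.50444719  0.06544589]
w7 [232 243  26  62 782] img angle 166.29086
w8 [233 243  25  62 794] img angle 166.32643
w9 [230 245  28  62 822] img angle 163.52199
w10 [230 245  28  62 789] img angle 164.0742
```

View pics/w10.png

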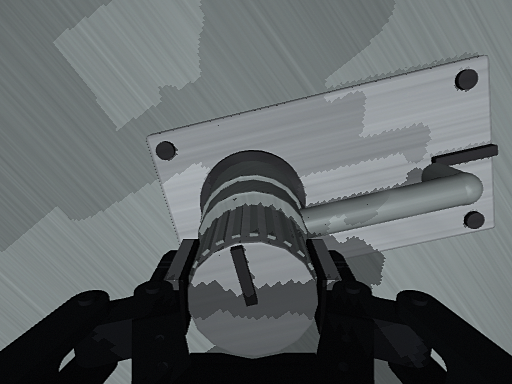

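View pics/scene10.png

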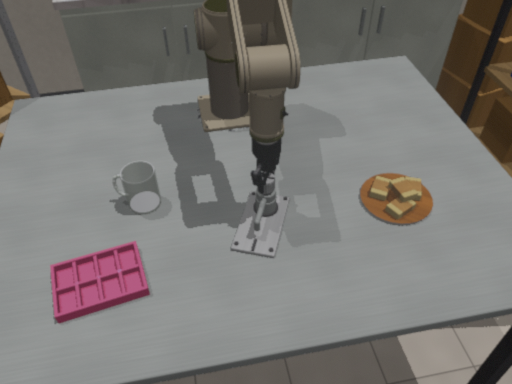

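The scene picture shows the mould (100,280), plate (397,198) and jug (140,185) unmoved, with the spout in line with the rib. I'll check the spout and cap-line angles numerically in this view.

```bash
python3 - <<'E'
import cv2
im=cv2.imread('pics/w10.png'); cv2.imwrite('pics/w10c.png',cv2.resize(im[140:250,290:510],None,fx=3.5,fy=3.5,interpolation=cv2.INTER_CUBIC))
s0=cv2.imread('pics/scene0.png').astype(int); s1=cv2.imread('pics/scene10.png').astype(int)
d=abs(s0-s1).sum(2)
for n,(a,b,c,e) in dict(mould=(45,155,240,320),plate=(355,440,170,225),jug=(108,165,160,216)).items(): print(n,d[c:e,a:b].mean(),(d[c:e,a:b]>60).mean())
E
```

```text
mould 3.400909090909091 0.0
plate 3.28 0.0
jug 10.292293233082706 0.05513784461152882
```

View pics/w10c.png

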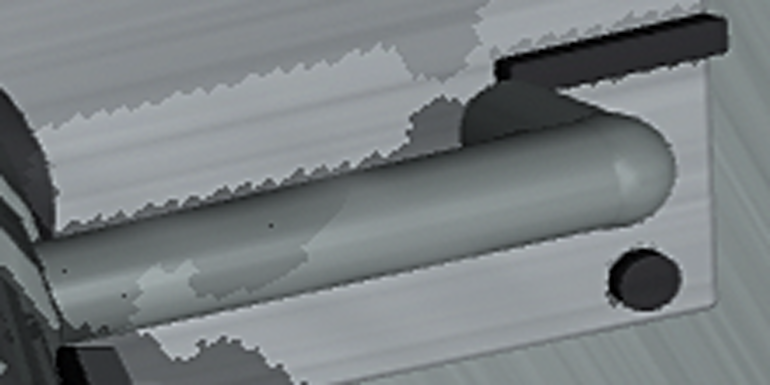

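```bash
python3 - <<'E'
from h import *
m=viewer.camera_model("wrist"); C=np.load('w10.npz')['C']; y=np.radians(52.1); C[:3,3]-=1.7*np.array([np.cos(y),np.sin(y),0])
c=lambda a,b:(290+(a+.5)/3.5-.5,140+(b+.5)/3.5-.5)
g=lambda a,b,z:onz(c(a,b),z,m,C)[:2]
ang=lambda p,q:np.degrees(np.arctan2(q[1]-p[1],q[0]-p[0]))
ax=np.array([517.1,23.75])
p,q=g(150,271,71),g(600,172,71); print('tube dir',ang(p,q),'from axis',ang(ax,q),ang(ax,p),np.hypot(*(q-ax)))
a,b=g(497,62,19),g(712,14,19); print('rib far edge dir',ang(a,b)); d=(b-a)/np.linalg.norm(b-a); mid=(a+b)/2+3.5*np.array([d[1],-d[0]]); print('rib mid',mid,'from axis',ang(ax,mid),np.hypot(*(mid-ax)))
c2=lambda u,v,z:onz((u,v),z,m,C)[:2]
B=[c2(165.5,151,12),c2(466.5,79,12),c2(474.5,220,12)]; print('plate dir',ang(B[0],B[1]), ang(B[2],B[1])-90)
# cap line in w10 and w9-type
print('cap line',[ang(c2(252,304,z),c2(237,247,z)) for z in (131.5,)])
gr=cv2.cvtColor(cv2.imread('pics/w10.png'),cv2.COLOR_BGR2GRAY); mk=np.zeros_like(gr); mk[241:308,224:266]=(gr[241:308,224:266]<60)
n,l,st,_=cv2.connectedComponentsWithStats(mk); k=1+np.argmax(st[1:,4]); v,u=np.nonzero(l==k)
w=np.array([c2(a,b,132.5) for a,b in zip(u,v)]); f=cv2.fitLine(w.astype(np.float32),cv2.DIST_HUBER,0,.01,.01).ravel(); print('line yaw',np.degrees(np.arctan2(f[1],f[0])), 'passes axis off',np.cross(f[:2],ax-f[2:]))
for name in ('scene',):
    for f in ('scene0','scene10'):
        im=cv2.imread(f'pics/{f}.png'); cv2.imwrite(f'pics/{f}_jug.png',cv2.resize(im[150:225,100:175],None,fx=4,fy=4))
a=cv2.imread('pics/scene0_jug.png');b=cv2.imread('pics/scene10_jug.png'); cv2.imwrite('pics/jug.png',np.hstack([a,b]))
E
```

```text
tube dir -24.55609180290589 from axis -24.91638948008754 -25.47302468253546 107.69871687866052
rib far edge dir -24.787184620420007
rib mid [643.05019173 -34.42651422] from axis -24.792260393242497 138.7370087751462
plate dir -24.62565401376558 -24.58453716147953
cap line [np.float64(64.89296468019322)]
line yaw 65.738655 passes axis off -0.1424844555528333<stdin>:15: DeprecationWarning: Arrays of 2-dimensional vectors are deprecated. Use arrays of 3-dimensional vectors instead. (deprecated in NumPy 2.0)
```

View pics/jug.png

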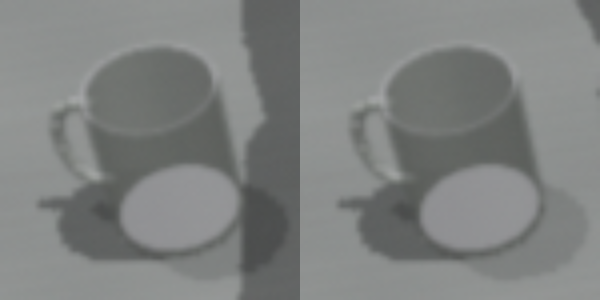

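The spout points to −24.6…−24.9° against a rib direction of −24.8°. The cap line is at 65.7°, so it's backed off 90.4°. The jug hasn't moved; only the arm's shadow changed. Grip is steady, so I'm handing in.

```bash
python3 -c "
from h import *
s=telemetry.sense(); print(s['time'],s['finger_gap'],s['ft_force']); print(r.hand_in())"
```

```text
18.3 47.1862291891264 [ 3.01144887  3.98479261 -2.52240457]
the job is handed in; nothing more can be done
None
```

The job is handed in at 18.3 s: the spout is on the mark, and the cap was screwed down to its stop and backed off a quarter turn. The cap is still gripped.

- **Spout:** I gripped the tube and swung it about 53° onto the mark rib. In the last wrist picture the tube lies at −24.6° and the axis-to-tip line at −24.9°, against −24.8° for the rib. An earlier view suggested about 0.4° off.
- **Cap:** I turned it about 122° clockwise until it hit the stop. Torque rose from about 0.06 to 0.69 N·m and levelled off, with about 2° of slip in the pads at the stop. I then backed it off and it now reads 90.4° from its line. A second estimate, from hand angle and slip, gave 90.8°.
- **Grip:** The cap is held at 30 N with a 47.2 mm gap. The tool is centred to within about 0.7 mm, and the outside force on it is about 6 N.
- **Other items:** The mould, soap plate and jug look unmoved in the before and after pictures. The jug area did differ, but only because the arm's shadow moved.

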